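# Snap the retaining clip onto the wire-reel spindle

### The job

Secure the welding-wire reel on its spindle: take the spring clip with the yellow grip and press it from above, crosswise, onto the narrow neck of the spindle until it snaps fully home round it, then let go. Leave the larger, blue-gripped clip standing where it is.

Things in the scene. Friction and masses are not known exactly. Their poses are not given: they have to be found in the camera images.
- yellow_clip: Clip for the spindle, standing mouth down: steel U with two sprung legs under an upright ribbed yellow grip; 18 (x, along bore) x 38 (y, across mouth) x 75 mm, 0.12 kg. Origin: centre of its underside, z up; a half turn about z changes nothing. The 16 mm mouth between the leg hooks springs open to pass a 22 mm shaft when pushed down with about 10 N; flared feet guide it on.
- yellow_clip_bore (a point): Centre of the clip's bore, 18 mm above its feet; lies on the axis of the shaft when the clip is home. Axes as the clip's. The steel bridge begins 11.5 mm above this point and ends 23 mm above it.
- yellow_clip_grip (a point): Inside the yellow grip, 60 mm above the clip's feet and 42 mm above its bore. The grip is a block 22 mm wide along the clip's y (grasp it across these ribbed faces), 16 mm along x, and stands from 19 mm below this point (on the bridge) to 15 mm above it. A fume hood hangs over the back of the table, 0.63 m or more ahead of the robot's base and 0.38 m up: keep the wrist in front of it.
- neck_mid (a point): Middle of the spindle's neck (the clip's groove), on the axis, 72 mm above the table; x along the level spindle towards the reel, z up. Neck: bright steel, 22 mm thick, 34 mm long, between a head at the free end and a bush on the reel side, both 34 mm thick. Clip home: its bore centre lies here. The 100 mm reel of copper wire begins 51 mm from here along x. The grey holder is fixed.
- blue_clip: A like clip for a thicker shaft, with a blue grip, a third larger all over: 24 x 51 x 102 mm, standing mouth down. Origin: centre of its underside. Not wanted here: leave it standing.

How it is judged:
At the end, for the whole second after the job is handed in: The yellow clip sits at rest round the neck of the spindle: its bore centre within 5 mm of the spindle's axis (a clip not snapped on stands 16 mm too high) and within 12 mm of the middle of the neck along it. The blue clip still stands upright within 4 cm of where it was (z of yellow_clip_bore in the frame of neck_mid between -0.005 and 0.005 m and y of yellow_clip_bore in the frame of neck_mid between -0.005 and 0.005 m and x of yellow_clip_bore in the frame of neck_mid between -0.012 and 0.012 m and linear speed of yellow_clip below 0.02 m/s and distance of blue_clip from where it was at the start of the episode below 0.04 m and angle between blue_clip's own z axis and vertical below 0.3 rad); the robot touches nothing.
It fails at once if the blue clip is knocked over or carried off (angle between blue_clip's own z axis and vertical above 0.6 rad or distance of blue_clip from where it was at the start of the episode above 0.06 m).
It also fails if it takes over 32 s, if anything falls off the work surface, if the arm or the gripper's body presses on something with over 40 N, if the wrist force passes 120 N, or if a joint passes its speed limit or range.

### The arm

A 6-joint arm with a two-finger parallel gripper is mounted at the origin on a cart in front of the work surface, level with it; the furniture and walls round the work are solid. World frame = base frame: x ahead of the robot, y to its left, z up, the work surface at z = 0. Lengths are in m, angles in rad, forces in N, time in s.
With the tool pointing down it reaches from about 0.35 to 1 m from the base axis. Payload 7.1 kg.
Tool frame: the origin (TCP) lies between the finger pads; the fingertips stand 22 mm ahead of it and the grasp point (between the pads) lies 3 mm ahead of it; z points along the fingers, y is the line along which they close (so a half turn about z gives the same grasp; the last joint's range is limited). The gripper opens to 85 mm and grips with 20 to 120 N. Pads are 22 mm wide; open, the fingers measure 114 mm over their backs; the gripper's body (76 mm by 85 mm) begins 54 mm behind the grasp point. The pads swing forward as they close: fully open they stand 13 mm farther back than shut.
Start: joints at [1.119, 0.423, 1.63, -0, 1.089, -0.019], TCP at [0.262, 0.567, 0.253] pointing down, gripper open.
Joint ranges: [-3, 3], [-0.9, 2.11], [0.09, 2.58], [-1.31, 4.45], [0.11, 2.69], [-2.54, 2.54]. Speed limits (rad/s): [2.39, 2.39, 3.01, 3.14, 3.14, 3.14].

### API

Orientations are given as a rotation vector (axis times angle).
In Python, from rig import manip gives the robot as it stands. The module is installed in compiled form; this text tells all that it offers. Calls block until the motion is done:
- manip.move_to(position, orientation): joint-space move of the TCP to a pose.
- manip.servo_line(position, orientation=None, rate=0.15): straight line of the TCP; orientation=None keeps the orientation; rate is the mean speed in m/s.
- manip.set_joints(angles): joint-space move.
- manip.command_gripper(opening, f_grip=None): finger opening in m; f_grip is the grip in N (None keeps the last); returns when the fingers have stopped.
- manip.hold(seconds).
- manip.solve_ik(position, orientation): joint angles nearest the present ones, or None.
- manip.camera(name): name is "scene" or "top" or "wrist"; returns a dict with "image" (480x640x3 uint8, red, green, blue), "fx", "fy", "cx", "cy" (pixels), "k1" (the pictures are not rectified: a ray, as slopes to the right and down, at radius r is drawn at 1 + k1 r^2 times it, then the intrinsics apply), "cam_to_world" (4x4, takes a point from camera to world coordinates); the wrist camera has in their place "mount" (4x4, takes a point from camera to tool coordinates, whose origin is the TCP and whose axes are the flange's). Camera axes: x right, y down, z forward; pixel columns grow to the right and rows downward; lengths in m; the calibration is good to about 2 mm. A picture is of the moment at which its call begins: read the wrist's pose just before it. There is no depth.
A pose or a line that the arm cannot do raises manip.IKError and nothing moves.
- manip.sign_off(): hands the job in; it is judged then, once.
Readings, each from a call of its own:
- manip.get_time(): time.
- manip.get_joint_positions(): joint angles.
- manip.get_joint_vel(): joint speeds.
- manip.get_tau(): joint torques, N m.
- manip.get_position(): TCP position.
- manip.get_ee_rot(): TCP orientation.
- manip.get_contact_force(): force on the tool from outside, world axes, zero at the start.
- manip.get_torque(): the same for the moment, N m.
- manip.get_width(): finger opening in m.
- manip.get_grip_force(): force on a finger pad.
Only numpy, scipy, OpenCV 4.12 (cv2) and the standard library are available. Lean on these libraries where they do the work, as an engineer would, in place of code of your own. Each camera call takes 0.05 s, during which the arm holds its last target. There are 200 camera calls.

## Working session

There is one attempt and no reset: what is moved stays moved. The work goes in short steps, each a Python script; the robot and the scene stay as the last script left them, time stands still between calls to the robot, and variables do not carry over. Pictures are saved under pics/ and viewed, at most 10 in all, crops included, and the job is handed in when it is done.

```bash
mkdir -p pics; python3 - <<'E'
from rig import manip as m
import cv2,pickle,numpy as np
d={}
for n in("scene","top","wrist"):
    c=m.camera(n);d[n]=c;cv2.imwrite(f"pics/{n}0.png",c["image"][:,:,::-1])
    print(n,c["fx"],c["cx"],c["cy"],c["k1"]);print(np.round(c.get("cam_to_world",c.get("mount")),3))
pickle.dump(d,open("d0.pkl","wb"))
cv2.imwrite("pics/st0.png",cv2.resize(np.vstack([d["scene"]["image"],d["top"]["image"]])[:,:,::-1],(400,600)))
print(m.get_time(),m.get_ee_rot(),m.get_position())
E
```

```text
scene 454.7932949650592 322.29486125806613 241.1894173373065 0.03864525843660342
[[ 0.725 -0.528  0.442  0.075]
 [-0.689 -0.54   0.484 -0.499]
 [-0.017 -0.655 -0.755  0.796]
 [ 0.     0.     0.     1.   ]]
top 569.6599998532505 325.6192496331179 235.0860944600547 -0.11014841479313245
[[ 0.025 -0.998  0.058  0.426]
 [-1.    -0.024  0.015 -0.05 ]
 [-0.013 -0.058 -0.998  1.311]
 [ 0.     0.     0.     1.   ]]
wrist 358.33661790169396 313.5434791472595 236.06820276001255 -0.051233828426360935
[[-0.001 -0.958 -0.287  0.072]
 [ 1.    -0.001 -0.    -0.   ]
 [ 0.    -0.287  0.958 -0.121]
 [ 0.     0.     0.     1.   ]]
0.15 [-6.74556438e-01 -3.06801775e+00  1.78269846e-03] [0.26194196 0.56703012 0.25272361]
```

View pics/scene0.png

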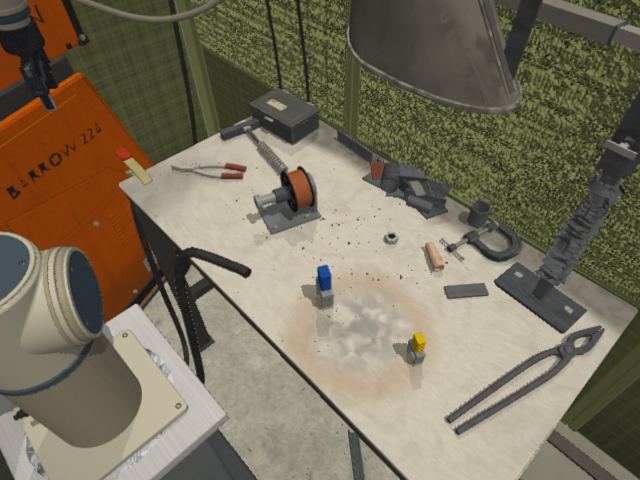

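View pics/top0.png

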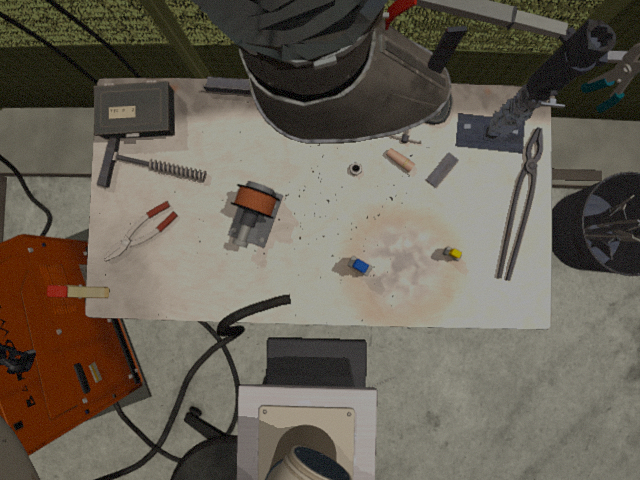

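```bash
cat > h.py <<'E'
import numpy as np,cv2
from scipy.spatial.transform import Rotation as R
def ray(c,uv,T=None):
    T=c["cam_to_world"] if T is None else T
    K=np.array([[c["fx"],0,c["cx"]],[0,c["fy"],c["cy"]],[0,0,1.]])
    p=cv2.undistortPoints(np.array([[uv]],float),K,np.array([c["k1"],0,0,0,0.]))[0,0]
    return T[:3,3],T[:3,:3]@np.array([p[0],p[1],1])
def plane(c,uv,z,T=None):
    o,d=ray(c,uv,T); return o+d*(z-o[2])/d[2]
def tri(rs):
    A=0;b=0
    for o,d in rs:
        d=d/np.linalg.norm(d);P=np.eye(3)-np.outer(d,d);A=A+P;b=b+P@o
    return np.linalg.solve(A,b)
def mask(im,col):
    h=cv2.cvtColor(im,cv2.COLOR_RGB2HSV)
    lo,hi={"y":((22,150,90),(34,255,255)),"b":((105,150,60),(125,255,255)),"o":((3,120,60),(14,255,255))}[col]
    return cv2.inRange(h,lo,hi)
def blob(im,col):
    n,l,s,c=cv2.connectedComponentsWithStats(mask(im,col))
    i=1+np.argmax(s[1:,4]); return c[i],s[i],l==i
def down(yaw): # tool down, tool y axis at angle yaw from world y ; tool x=(cos,sin), y=(sin,-cos)
    c,s=np.cos(yaw),np.sin(yaw)
    return R.from_matrix(np.array([[c,s,0],[s,-c,0],[0,0,-1]])).as_rotvec()
def wristT(m,c_mount,pos,rot):
    T=np.eye(4);T[:3,:3]=R.from_rotvec(rot).as_matrix();T[:3,3]=pos
    return T@c_mount
E
python3 - <<'E'
from h import *
import pickle
d=pickle.load(open("d0.pkl","rb"));np.set_printoptions(precision=3,suppress=True)
for k in "yb":
    r=[]
    for n in("scene","top"):
        c,s,_=blob(d[n]["image"],k);print(k,n,c,s);r.append(ray(d[n],c))
    print(tri(r))
t=d["top"]
for uv in [(237,238),(246,220),(256,198)]: print(plane(t,uv,.072))
print(R.from_rotvec([-6.74556438e-01,-3.06801775e+00,1.78269846e-03]).as_matrix())
a=cv2.resize(t["image"][170:260,210:290],None,fx=5,fy=5,interpolation=3)
b=cv2.resize(d["scene"]["image"][155:245,235:315],None,fx=5,fy=5,interpolation=3)
cv2.imwrite("pics/crop.png",np.hstack([a,b[:450,:400]])[:,:,::-1])
E
```

```text
y scene [418.241 342.082] [412 333  14  19 195]
y top [455.24  252.867] [449 249  13   9  75]
[ 0.466 -0.319  0.056]
b scene [323.851 277.473] [318 266  12  24 241]
b top [360.13  265.431] [353 259  16  13 123]
[ 0.434 -0.108  0.076]
[0.487 0.162 0.072]
[0.527 0.143 0.072]
[0.576 0.123 0.072]
[[-0.908  0.419 -0.001]
 [ 0.419  0.908 -0.001]
 [ 0.    -0.001 -1.   ]]
```

View pics/crop.png

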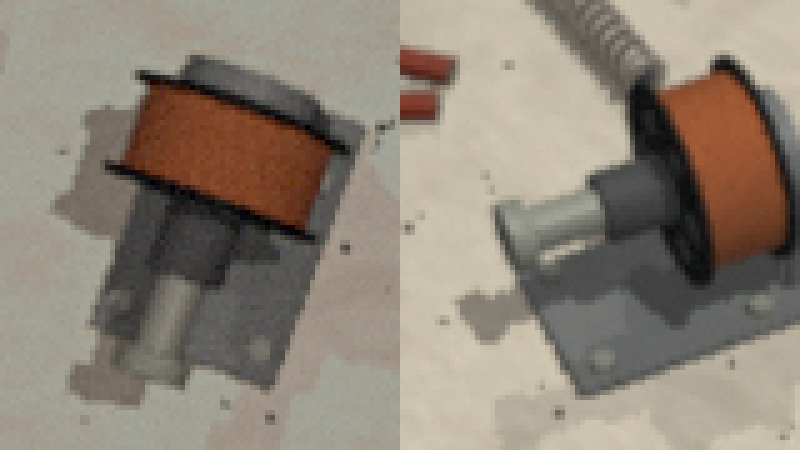

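```bash
python3 - <<'E'
from rig import manip as m
from h import *
import pickle
w={}
for n,p,yaw in(("sp",[.512,.152,.21],np.radians(156)),("ye",[.466,-.319,.22],np.radians(146))):
    m.move_to(p,down(yaw)); m.hold(.2)
    q,r=m.get_position(),m.get_ee_rot();c=m.camera("wrist");w[n]=(c,wristT(m,c["mount"],q,r))
    print(m.get_time(),q,m.get_contact_force(),m.get_joint_positions())
pickle.dump(w,open("w.pkl","wb"))
cv2.imwrite("pics/w1.png",np.hstack([w[k][0]["image"][60:460,120:520] for k in("sp","ye")])[:,:,::-1])
E
```

```text
2.175 [0.51191901 0.15276011 0.21004766] [-0.00636727  0.43306959 -0.12126255] [ 2.67497282e-01  3.48497098e-01  1.86493860e+00  4.29552035e-05
  9.28099226e-01 -8.85503788e-01]
4.15 [ 0.46643692 -0.31824614  0.21999038] [0.14305729 0.21029479 0.22108922] [-6.20041173e-01  3.77064521e-01  1.79140740e+00  6.12116926e-05
  9.73150306e-01 -1.59866092e+00]
```

View pics/w1.png

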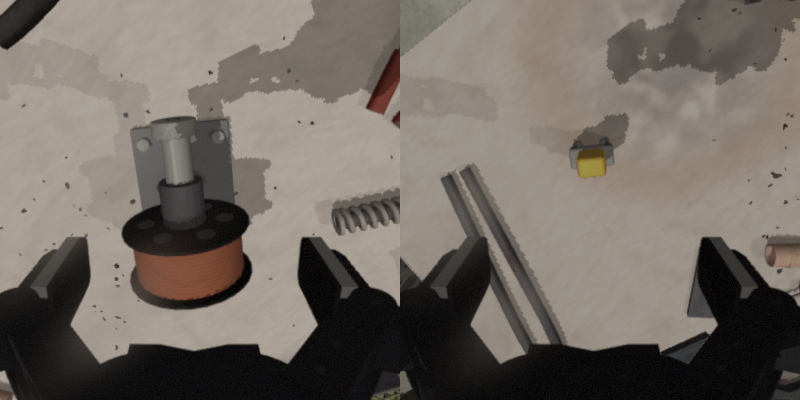

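```bash
python3 - <<'E'
import pickle
from h import *
w=pickle.load(open("w.pkl","rb"))
a=w["sp"][0]["image"][160:300,240:340];b=w["ye"][0]["image"][190:250,280:340]
print(blob(w["ye"][0]["image"],"y")[:2])
f=lambda i,s:cv2.resize(i,s,interpolation=2)
cv2.imwrite("pics/w2.png",np.hstack([f(a,(400,560)),np.vstack([f(b,(400,400)),np.zeros((160,400,3),np.uint8)])])[:,:,::-1])
E
```

```text
(array([313.01805054, 226.68953069]), array([297, 219,  28,  18, 277], dtype=int32))
```

View pics/w2.png

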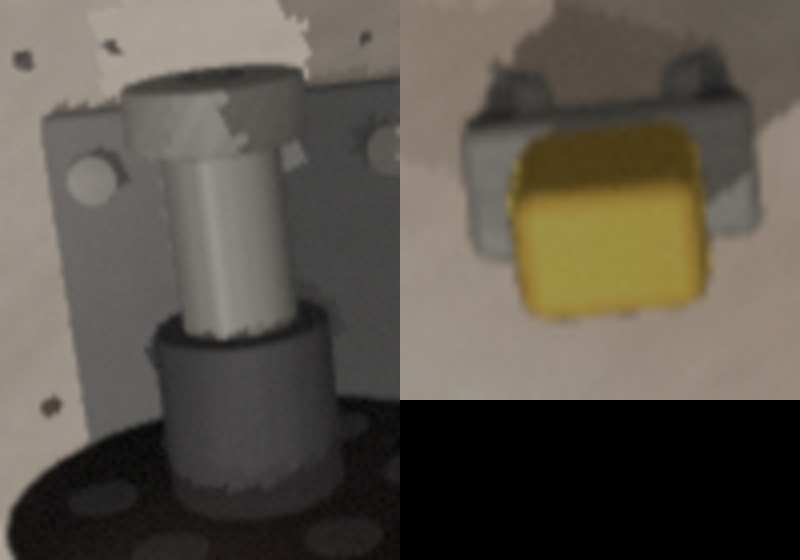

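```bash
python3 - <<'E'
import pickle
from h import *
np.set_printoptions(precision=4,suppress=True)
w=pickle.load(open("w.pkl","rb"))
c,T=w["sp"];P=lambda x,y,z:plane(c,(240+x/4,160+y/4),z,T)
e=[P(165,165,.072),P(280,162,.072),P(185,335,.072),P(297,315,.072)];print("widths",np.linalg.norm(e[0]-e[1]),np.linalg.norm(e[2]-e[3]))
a,b=(e[0]+e[1])/2,(e[2]+e[3])/2
u=(b-a)/np.linalg.norm(b-a);print("axis",a,b,np.degrees(np.arctan2(u[1],u[0])))
h,k=P(215,160,.089),P(243,337,.083);print("ends",h,k,(k-h)@u,"perp",(h-a)@[-u[1],u[0],0],(k-a)@[-u[1],u[0],0])
s=((h+k)/2-a)@u;print("mid",a+u*s)
c,T=w["ye"];P=lambda x,y,z:plane(c,(280+x*.15,190+y*.15),z,T)
q=[P(118,195,.075),P(303,190,.075),P(130,318,.075),P(305,303,.075)]
print("top",np.mean(q,0),np.linalg.norm(q[0]-q[1]),np.linalg.norm(q[0]-q[2]))
for A,B in((P(75,130,.041),P(345,97,.041)),(P(85,260,.041),P(358,228,.041)),(q[2],q[3])):
    v=B-A;print(np.linalg.norm(v),"yaw",np.degrees(np.arctan2(v[0],-v[1])),(A+B)/2)
E
```

```text
widths 0.021100917641066665 0.021630353604320498
axis [0.4867 0.1494 0.072 ] [0.5163 0.1396 0.072 ] -18.359137559321745
ends [0.483  0.1506 0.089 ] [0.5156 0.1408 0.083 ] 0.03404355285719662 perp -2.0205007588911088e-05 0.0009043876123166254
mid [0.4991 0.1453 0.072 ]
top [ 0.4664 -0.3196  0.075 ] 0.02120236261623395 0.014784472049555424
0.0348332374080094 yaw 153.14763879691552 [ 0.4585 -0.3151  0.041 ]
0.03576228888604733 yaw 152.96895441387693 [ 0.4737 -0.3236  0.041 ]
0.020424791217698062 yaw 151.16182286654623 [ 0.4725 -0.3232  0.075 ]
```

```bash
python3 - <<'E'
from rig import manip as m
from h import *
import pickle
np.set_printoptions(precision=4,suppress=True)
o=down(np.radians(153.))
m.command_gripper(.06)
m.move_to([.4664,-.3195,.13],o); m.servo_line([.4664,-.3195,.067],o,.1)
print(m.get_position(),m.get_contact_force(),m.get_time())
m.command_gripper(.0,70);print("w",m.get_width(),m.get_grip_force(),m.get_contact_force())
m.servo_line([.4664,-.3195,.23],o,.25)
o=down(np.radians(161.6))
m.move_to([.4991,.1453,.23],o);m.servo_line([.4991,.1453,.165],o,.15);m.hold(.2)
q,r=m.get_position(),m.get_ee_rot();c=m.camera("wrist")
print(m.get_time(),q,m.get_width(),m.get_grip_force(),m.get_contact_force())
s=m.camera("scene");t=m.camera("top")
pickle.dump((c,wristT(m,c["mount"],q,r),s,t),open("w3.pkl","wb"))
cv2.imwrite("pics/w3.png",np.hstack([c["image"][100:400,160:460],cv2.resize(s["image"][130:250,215:335],(300,300),interpolation=2)])[:,:,::-1])
E
```

```text
[ 0.4668 -0.3198  0.0675] [0.0364 0.5491 1.088 ] 5.7583
w 0.021238610624070887 68.26791286468506 [-0.5085  0.5407  4.6206]
9.525 [0.4999 0.1454 0.1661] 0.020747123238634688 68.39479207992554 [-0.2288  0.0436 -1.3741]
```

View pics/w3.png

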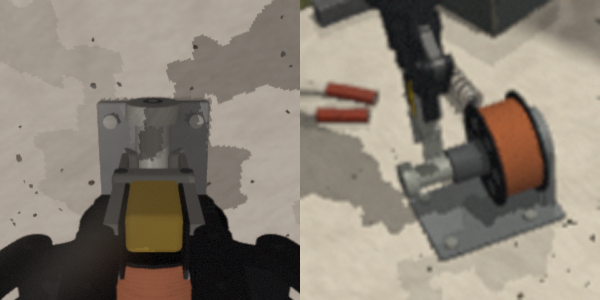

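```bash
python3 - <<'E'
from rig import manip as m
from h import *
np.set_printoptions(precision=4,suppress=True)
o=down(np.radians(161.6))
for z in(.15,.142,.137,.133,.129,.125,.122,.120,.118,.116):
    m.servo_line([.4991,.1453,z],o,.05)
    f=m.get_contact_force();print(z,m.get_position(),f,m.get_width())
    if abs(f[2])>45 or np.hypot(f[0],f[1])>25 or (z<.1215 and f[2]>25): break
m.hold(.2);print(m.get_time(),m.get_position(),m.get_contact_force())
c=m.camera("wrist");s=m.camera("scene")
cv2.imwrite("pics/w4.png",np.hstack([c["image"][100:400,160:460],cv2.resize(s["image"][130:250,215:335],(300,300),interpolation=2)])[:,:,::-1])
E
```

```text
0.15 [0.4988 0.1452 0.1494] [ 0.5954  0.5371 -1.0822] 0.020924496237253763
0.142 [0.4988 0.1452 0.1416] [-0.7223  0.7897 -0.302 ] 0.020811632405691116
0.137 [0.4994 0.1453 0.137 ] [ 2.0492 -0.718   0.8717] 0.020863836283320645
0.133 [0.4995 0.1453 0.1331] [ 2.3617 -1.7152 -1.4768] 0.02075675941569303
0.129 [0.499  0.1452 0.1286] [ 2.3037 -0.4988 -3.3794] 0.02063301876949896
0.125 [0.4984 0.1452 0.1242] [ 2.1724  0.882  -7.3326] 0.021045522385730018
0.122 [0.4988 0.1454 0.1217] [ 1.1524  0.5008 -4.8496] 0.02067015782598864
0.12 [0.4989 0.1454 0.1214] [-5.7712 -0.6785 13.4992] 0.020985810536229426
0.118 [0.4991 0.1454 0.1211] [-10.7443  -2.6002  35.96  ] 0.02083681436504384
12.3333 [0.4991 0.1454 0.1212] [-10.1474  -1.5491  35.7908]
```

View pics/w4.png

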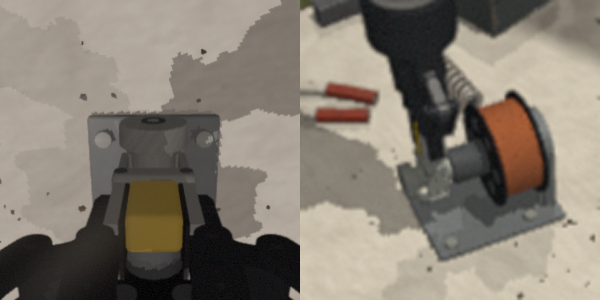

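```bash
python3 - <<'E'
from rig import manip as m
from h import *
np.set_printoptions(precision=4,suppress=True)
o=down(np.radians(161.6))
m.servo_line([.4991,.1453,.1213],o,.05);print(m.get_contact_force())
m.command_gripper(.06);m.servo_line([.4991,.1453,.24],o,.15);m.hold(.3)
q,r=m.get_position(),m.get_ee_rot();c=m.camera("wrist");s=m.camera("scene");T=wristT(m,c["mount"],q,r)
print(m.get_time(),m.get_contact_force(),m.get_width())
b=blob(c["image"],"y");print(b[:2],plane(c,b[0],.125,T))
rs=[ray(s,blob(s["image"],"y")[0]),ray(c,b[0],T)];print("tri yellow (home z~.114)",tri(rs))
print("blue",blob(s["image"],"b")[0])
cv2.imwrite("pics/w5.png",np.hstack([cv2.resize(c["image"][160:310,240:390],(400,400)),cv2.resize(s["image"][155:245,235:325],(400,400),interpolation=2)])[:,:,::-1])
E
```

```text
[-1.1113 -0.4295  6.5952]
14.4833 [-1.329  -0.017  -0.5781] 0.05975136603854392
(array([314.3518, 238.6403]), array([298, 227,  32,  23, 253], dtype=int32)) [0.4988 0.1454 0.125 ]
tri yellow (home z~.114) [0.4994 0.1452 0.1136]
blue [323.8506 277.473 ]
```

View pics/w5.png

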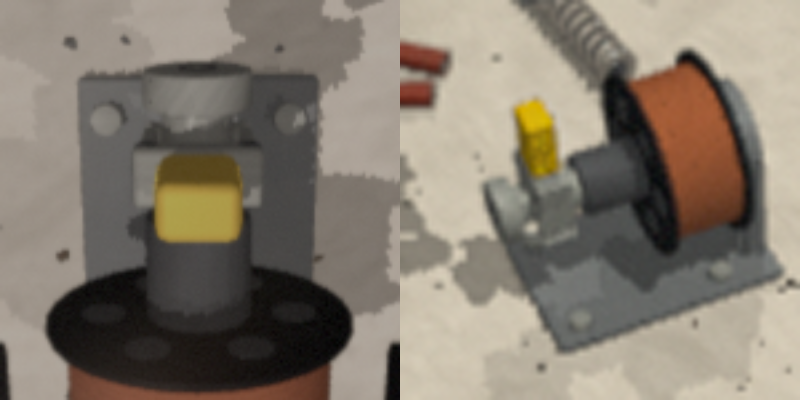

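The clip stands upright around the neck, midway between head and bush. Its grip is at z ≈ 0.114, as expected when home, and the blue clip hasn't moved.

```bash
python3 -c "
from rig import manip as m
print(m.sign_off())"
```

```text
the job is handed in; nothing more can be done
None
```

The yellow clip is snapped home on the spindle neck and released, the blue clip is still standing where it was, and the job was handed in at about 14.5 s; the sign-off call returned no verdict.

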